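Set the painting oils and the paint jar into their anti-tip stands

ROBOT

A 6-joint arm with a two-finger parallel gripper is mounted at the origin on a cart in front of the work surface, level with it; the furniture and walls round the work are solid. World frame = base frame: x ahead of the robot, y to its left, z up, the work surface at z = 0. Lengths are in m, angles in rad, forces in N, time in s.
With the tool pointing down it reaches from about 0.3 to 0.875 m from the base axis. Payload 6.4 kg.
Tool frame: the origin (TCP) lies between the finger pads; the fingertips stand 19 mm ahead of it and the grasp point (between the pads) is the TCP (ctrl.tips_ahead is the z of the fingertips in the tool frame, in m); z points along the fingers, y is the line along which they close (so a half turn about z gives the same grasp; the last joint's range is limited). The gripper opens to 85 mm and grips with 20 to 120 N. Pads are 22 mm wide; open, the fingers measure 114 mm over their backs; the gripper's body (76 mm by 85 mm) begins 54 mm behind the grasp point. The pads swing forward as they close: fully open they stand 13 mm farther back than shut.
Start: joints at [-1.441, 0.181, 1.607, -0, 1.354, -0.206], TCP at [0.189, -0.543, 0.25] pointing down, gripper open.
Joint ranges: [-2.99, 2.99], [-0.89, 2.07], [0.3, 2.58], [-1.14, 4.28], [0, 2.63], [-3.12, 3.12]. Speed limits (rad/s): [2.57, 2.57, 3.01, 3.14, 3.14, 3.14].

INTERFACE

Orientations are given as a unit quaternion [w, x, y, z].
In Python, from bench import readout, vision, ctrl gives the robot as it stands.
- The arm moves only by the tool play_rows, never from a script. Its arguments are lists of equal length, an entry for each row: "xyz": the shift along the tool's x, y, z in mm, a list of three; "rot": the turn, a rotation vector about the tool's x, y, z in rad, a list of three; "grip": the opening, from 0 (shut) to 1 (fully open). In form: {"xyz": [[x, y, z], ...], "rot": [[rx, ry, rz], ...], "grip": [grip, ...]}. A call has exactly 10 rows; each row is the pose to reach, as a shift and turn from the pose commanded when the call began, along the tool's axes at that moment; what a row does not reach only later rows make up. A row lasts 1/8 s, in which the tool goes at most 62.5 mm and 10.7 degrees, less where a joint would pass 70% of its speed; a pose out of reach is approached as far as the arm can. A call with a gripper value outside its range is refused whole. The fingers move at their own pace and stop on an object; the grip force is fixed at half the most. Time passes only in rows, so rows that repeat a pose let the fingers close, or fill a call up. It gives the time, the measured TCP pose, the force, the opening and the grip force at its end, in the units of the state.
- readout.get_obs(): the state, without advancing time (a new reading comes with each control period).
- vision.camera(name): name is "side" or "top"; returns a dict with "color" (480x640x3 uint8, red, green, blue), "depth" (480x640 float32, m along the optical axis (not along the pixel's ray), 0 where there is no reading), "camera_matrix" (3x3 intrinsics, pixels), "extrinsics" (4x4, takes a point from camera to world coordinates). Camera axes: x right, y down, z forward; pixel columns grow to the right and rows downward; lengths in m; the calibration is good to about 2 mm. A picture is of the moment at which its call begins.
- ctrl.hand_in(): hands the job in; it is judged then, once.
The state is a dict: "time_s": time; "q": joint angles; "dq": joint speeds; "joint_efforts": joint torques, N m; "eef_pos": TCP position; "eef_rot": TCP orientation; "wrist_force": force on the tool from outside, world axes, zero at the start; "torque": the same for the moment, N m; "opening": opening from 0.0 (shut) to 1.0 (fully open); "grasp_force": force on a finger pad.
Only numpy, scipy, OpenCV 4.12 (cv2) and the standard library are available. Lean on these libraries where they do the work, as an engineer would, in place of code of your own. Each camera call takes 0.05 s, during which the arm holds its last target. There are 200 camera calls.

TASK

Before work on the plate goes on, make the bottles safe from being knocked over: set each of the three brown bottles and the blue jar on the wooden board upright into the stand made for it, down on the floor of the well. The white stands fit the brown bottles by size, and the blue stand is for the blue jar; do not lay or knock any bottle over, and leave the two small paint dishes where they are.

Things in the scene. Friction and masses are not known exactly. Their poses are not given: they have to be found in the camera images.
- bottle_large_center (a point): largest brown glass bottle, black cap, pale label, 66 mm across and 126 mm tall, about 0.15 kg. Point at its centre, 63 mm above its foot, z towards the cap; it is round, so its yaw has no meaning. Loose, stands upright on the wooden painting board at the start. Black cap 34 mm across, its top 126 mm and lower edge 112 mm above the foot; the glass is straight-sided from the foot to about 80 mm.
- bottle_medium_center (a point): middle brown glass bottle, black cap, pale label, 52 mm across and 89 mm tall, about 0.13 kg. Point at its centre, 44.5 mm above its foot, z towards the cap; it is round, so its yaw has no meaning. Loose, stands upright on the wooden painting board at the start. Black cap 27 mm across, its top 89 mm and lower edge 79 mm above the foot; the glass is straight-sided from the foot to about 57 mm.
- bottle_small_center (a point): smallest brown glass bottle, black cap, no label, 40 mm across and 74 mm tall, about 0.11 kg. Point at its centre, 37 mm above its foot, z towards the cap; it is round, so its yaw has no meaning. Loose, stands upright on the wooden painting board at the start. Black cap 21 mm across, its top 74 mm and lower edge 65 mm above the foot; the glass is straight-sided from the foot to about 47 mm.
- jar_center (a point): blue paint jar with a white screw cap, 45 mm across and 70 mm tall, about 0.06 kg; not the like jar at the back of the bench. Point at its centre, 35 mm above its foot, z towards the cap; it is round, so its yaw has no meaning. Loose, stands upright on the wooden painting board at the start. White cap 35 mm across, its top 70 mm and lower edge 52 mm above the foot; the jar is straight-sided from the foot to about 41 mm.
- stand_large: anti-tip bottle stand, a low turned ring with a wide foot that stands firm and cannot be shoved: white glazed, the widest of the three white ones. Foot 98 mm across, 24 mm high. Round well, open at the top, with a grey felt floor 6 mm above the work surface: straight bore 76 mm across from the floor up to 14 mm, then a slick flare out to 86 mm at the rim. Made for the largest brown bottle. Origin at the centre of its underside, z up; round, so its yaw means nothing
- stand_medium: anti-tip bottle stand, a low turned ring with a wide foot that stands firm and cannot be shoved: white glazed, the middle one of the three white ones. Foot 84 mm across, 24 mm high. Round well, open at the top, with a grey felt floor 6 mm above the work surface: straight bore 62 mm across from the floor up to 14 mm, then a slick flare out to 72 mm at the rim. Made for the middle brown bottle. Origin at the centre of its underside, z up; round, so its yaw means nothing
- stand_small: anti-tip bottle stand, a low turned ring with a wide foot that stands firm and cannot be shoved: white glazed, the narrowest of the three white ones. Foot 72 mm across, 24 mm high. Round well, open at the top, with a grey felt floor 6 mm above the work surface: straight bore 50 mm across from the floor up to 14 mm, then a slick flare out to 60 mm at the rim. Made for the smallest brown bottle. Origin at the centre of its underside, z up; round, so its yaw means nothing
- stand_blue: anti-tip bottle stand, a low turned ring with a wide foot that stands firm and cannot be shoved: blue glazed, the only blue one. Foot 77 mm across, 24 mm high. Round well, open at the top, with a grey felt floor 6 mm above the work surface: straight bore 55 mm across from the floor up to 14 mm, then a slick flare out to 65 mm at the rim. Made for the blue jar. Origin at the centre of its underside, z up; round, so its yaw means nothing
- paint_dish_small_center (a point): bystander: small straight-sided cream paint dish with ochre on its rim, 41 mm across, 26 mm high, loose among the bottles and stands, to be left where it is. Point at its centre, 13 mm above the work surface
- paint_dish_low_center (a point): bystander: low cream paint dish with ochre in it, 49 mm across, 20 mm high, loose in front of the plate on its wire easel (fixed, 175 mm high), to be left where it is. Point at its centre, 10 mm above the work surface

How it is judged:
By the outcome, as a careful person would: the job done as asked, in the order asked, and still so for the second after the job is handed in, with the robot touching nothing.
It also fails if it takes over 104 s, if anything falls off the work surface, if the arm or the gripper's body presses on something with over 40 N, if the wrist force passes 120 N, or if a joint passes its speed limit or range.

## Working session

There is one attempt and no reset: what is moved stays moved. The work goes in short steps, Python scripts to look and compute and a tool call to move; the robot and the scene stay as the last step left them, time stands still between calls to the robot, and variables do not carry over. Pictures are saved under pics/ and viewed, at most 14 in all, crops included, and the job is handed in when it is done.

Besides the shell and the picture viewer there is one more tool, called after "Call:" as name(argument=value, ...) on one line, values as JSON. play_rows: Moves the arm, as the interface text tells. Its arguments: {"type":"object","properties":{"xyz":{"type":"array","items":{"type":"array","items":{"type":"number"}}},"rot":{"type":"array","items":{"type":"array","items":{"type":"number"}}},"grip":{"type":"array","items":{"type":"number"}}},"required":["xyz","rot","grip"]}

```bash
mkdir -p pics; ls; python3 - <<'E'
from bench import readout, vision, ctrl
import cv2, numpy as np
o=readout.get_obs(); print(o)
for n in("top","side"):
    c=vision.camera(n); cv2.imwrite(f"pics/{n}0.png",c["color"][:,:,::-1]); np.savez(f"{n}0.npz",**c)
    print(n,c["camera_matrix"].round(1).tolist(),c["extrinsics"].round(4).tolist())
E
```

```text
pics
{'time_s': 0.0, 'q': array([-1.44128201e+00,  1.81560606e-01,  1.60802401e+00, -1.31581372e-05,
        1.35377905e+00, -2.06327119e-01]), 'dq': array([ 7.05308472e-04, -5.18273383e-04,  1.00555360e-03,  3.48569430e-06,
       -1.50076476e-03, -7.11701086e-05]), 'joint_efforts': array([-3.95790323e-05, -4.44869614e+01, -3.51339984e+01, -1.47201390e-04,
        8.96453974e-03, -5.84445900e-06]), 'eef_pos': array([ 0.18942814, -0.54234692,  0.24936538]), 'eef_rot': array([-8.85095762e-04,  9.85933790e-01,  1.67134014e-01,  2.75818326e-05]), 'wrist_force': array([-0.19783207,  0.25739237, -0.06761002]), 'torque': array([ 0.00742692,  0.02412813, -0.03772761]), 'grasp_force': 0.0, 'opening': 1.0045138513795016}
top [[489.3, 0.0, 321.2], [0.0, 489.3, 236.6], [0.0, 0.0, 1.0]] [[-0.0192, -0.9861, 0.1652, 0.3737], [-0.9998, 0.0178, -0.0098, -0.0164], [0.0067, -0.1653, -0.9862, 0.9406], [0.0, 0.0, 0.0, 1.0]]
side [[453.2, 0.0, 311.5], [0.0, 453.2, 243.8], [0.0, 0.0, 1.0]] [[-0.9737, -0.1176, 0.1951, 0.3231], [-0.2277, 0.5199, -0.8233, 0.6791], [-0.0046, -0.8461, -0.533, 0.5287], [0.0, 0.0, 0.0, 1.0]]
```

View pics/top0.png

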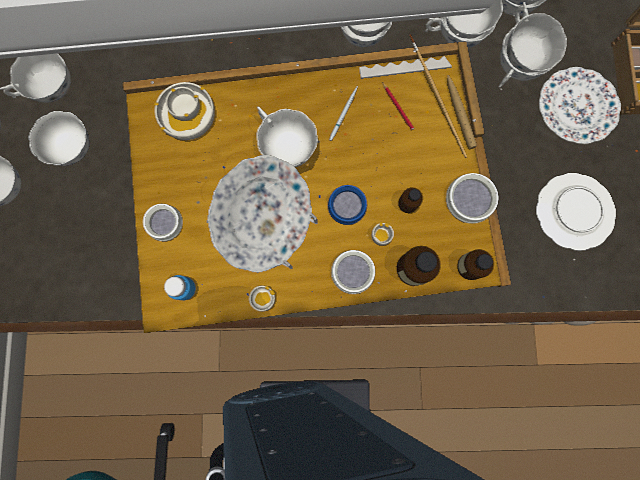

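View pics/side0.png

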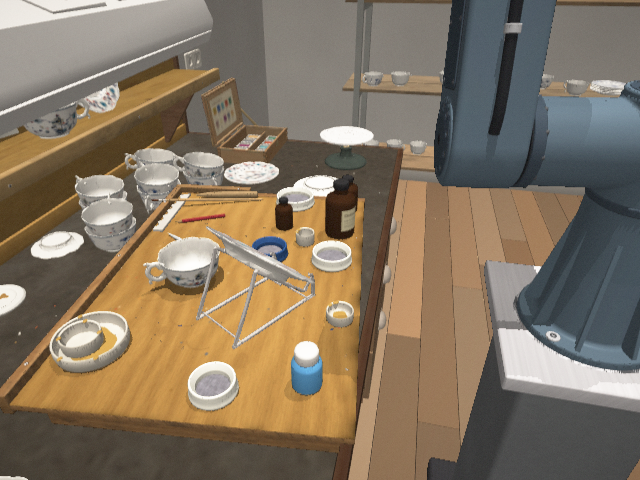

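```bash
cat > loc.py <<'E'
import numpy as np, cv2
def cloud(c):
    K,T,d=c["camera_matrix"],c["extrinsics"],c["depth"]
    v,u=np.indices(d.shape); 
    P=np.stack([(u-K[0,2])/K[0,0]*d,(v-K[1,2])/K[1,1]*d,d],-1)@T[:3,:3].T+T[:3,3]
    P[d==0]=np.nan; return P
def fit(P,u,v,r,z0,z1):
    "min circle of points around pixel in a height band"
    Q=P[v-r:v+r,u-r:u+r].reshape(-1,3); Q=Q[(Q[:,2]>z0)&(Q[:,2]<z1)]
    (x,y),R=cv2.minEnclosingCircle((Q[:,:2]*1000).astype(np.float32))
    return np.round([x,y,2*R,np.median(Q[:,2])*1000,len(Q)],1), np.round(Q.mean(0)*1000,1)
E
python3 - <<'E'
from loc import *
P=cloud(np.load("top0.npz"))
for n,a in dict(board1=(330,150),board2=(200,250),board3=(440,235),dark=(60,250),rim=(482,110)).items(): print(n,P[a[1],a[0]].round(4))
for n,u,v,r,a,b in [("large",426,259,16,.118,.132),("medium",482,258,14,.082,.095),("small",412,196,13,.068,.08),("jar",175,284,14,.064,.076),
 ("sL",472,197,32,.017,.03),("sM",353,271,30,.017,.03),("sS",162,222,26,.017,.03),("sB",348,205,26,.017,.03),("dishS",382,234,16,.016,.03),("dishL",262,298,18,.012,.026)]:
    print(n,*fit(P,u,v,r,a,b))
for n in("top","side"):
    P=cloud(np.load(n+"0.npz")); m=(P[...,2]>.1)&(P[...,2]<.7)&(P[...,0]>.2)&(P[...,0]<1)&(abs(P[...,1])<.6)
    Q=P[m]
    for y in np.arange(-.5,.5,.1):
        q=Q[(Q[:,1]>y)&(Q[:,1]<y+.1)]
        print(n,y.round(1),[(round(x,1),*q[(q[:,0]>x)&(q[:,0]<x+.1)][:,2][[0]].round(2),q[(q[:,0]>x)&(q[:,0]<x+.1)][:,2].max().round(2)) for x in np.arange(.2,1,.1) if ((q[:,0]>x)&(q[:,0]<x+.1)).any()])
E
```

```text
board1 [ 0.7078 -0.0469 -0.0015]
board2 [ 0.5095  0.21   -0.0021]
board3 [ 0.53   -0.2576  0.0014]
dark [ 0.5241  0.5149 -0.0669]
rim [ 0.816  -0.3829 -0.065 ]
large [ 465.1 -201.8   36.1  126.   334. ] [ 465.1 -200.4  125.9]
medium [ 467.5 -311.2   27.8   89.4  200. ] [ 467.3 -310.4   89.2]
small [ 594.6 -196.9   21.4   73.4  105. ] [ 594.3 -196.9   73.6]
jar [435.4 237.4  34.9  69.9 305. ] [435.6 236.8  69.7]
sL [ 601.1 -321.8   96.3   22.3  590. ] [ 601.7 -323.7   22.1]
sM [473.8 -98.1 115.3  22.5 509. ] [462.9 -87.1  22.3]
sS [564.5 280.1  69.7  22.1 411. ] [564.2 280.5  22. ]
sB [578.4 -88.2 108.8  22.4 435. ] [592.3 -78.8  22.1]
dishS [ 532.9 -143.2   43.5   25.   149. ] [ 533.1 -143.5   24.2]
dishL [414.8  87.2  49.   19.1 170. ] [415.4  87.2  18.8]
top -0.5 []
top -0.4 []
top -0.3 [(np.float64(0.4), np.float64(0.12), np.float64(0.13)), (np.float64(0.7), np.float64(0.43), np.float64(0.43))]
top -0.2 [(np.float64(0.4), np.float64(0.12), np.float64(0.13)), (np.float64(0.7), np.float64(0.44), np.float64(0.44))]
top -0.1 [(np.float64(0.2), np.float64(0.3), np.float64(0.7)), (np.fl
[... 1265 characters left out ...]
[(np.float64(0.2), np.float64(0.48), np.float64(0.49)), (np.float64(0.6), np.float64(0.14), np.float64(0.16)), (np.float64(0.7), np.float64(0.48), np.float64(0.48))]
side 0.1 [(np.float64(0.2), np.float64(0.4), np.float64(0.4)), (np.float64(0.4), np.float64(0.14), np.float64(0.14)), (np.float64(0.5), np.float64(0.18), np.float64(0.18)), (np.float64(0.6), np.float64(0.45), np.float64(0.45)), (np.float64(0.7), np.float64(0.49), np.float64(0.49))]
side 0.2 [(np.float64(0.6), np.float64(0.48), np.float64(0.48)), (np.float64(0.7), np.float64(0.49), np.float64(0.49))]
side 0.3 [(np.float64(0.6), np.float64(0.48), np.float64(0.48)), (np.float64(0.7), np.float64(0.48), np.float64(0.48))]
side 0.4 []
```

```bash
cat >> loc.py <<'E'
from scipy.spatial.transform import Rotation as R
def to(x,y,z):
    "tool-frame shift (mm) to a world target in mm with world-aligned yaw, from the measured pose"
    from bench import readout
    o=readout.get_obs(); q=R.from_quat(np.roll(o["eef_rot"],-1)); t=R.from_quat([1,0,0,0])
    print("t",o["time_s"].round(2),"pos",(o["eef_pos"]*1000).round(1),"shift",q.inv().apply(np.array([x,y,z])-o["eef_pos"]*1000).round(1),
      "rot",(q.inv()*t).as_rotvec().round(4),"open",round(o["opening"],3),"F",o["wrist_force"].round(1),round(o["grasp_force"],1))
E
python3 - <<'E'
from loc import *
P=cloud(np.load("top0.npz"))
print(fit(P,353,271,24,.017,.03),fit(P,348,205,22,.017,.03))
S=cloud(np.load("side0.npz"))
def near(P,x,y,rad,z0,z1):
    Q=P.reshape(-1,3); Q=Q[(np.hypot(Q[:,0]-x/1000,Q[:,1]-y/1000)<rad)&(Q[:,2]>z0)&(Q[:,2]<z1)]
    c,r=cv2.minEnclosingCircle((Q[:,:2]*1000).astype(np.float32)); return np.round([*c,2*r,len(Q)],1)
for n,x,y,r,a,b in [("large",465,-201,.03,.116,.132),("med",467,-311,.03,.08,.095),("small",594,-197,.03,.068,.08),("jar",435,237,.03,.064,.076),
 ("sL",601,-323,.056,.02,.03),("sM",475,-85,.049,.02,.03),("sS",564,280,.043,.02,.03),("sB",592,-79,.046,.02,.03)]:
    print(n,near(P,x,y,r,a,b),near(S,x,y,r,a,b))
to(594,-197,200)
m=(P[...,2]>.03)&(abs(P[...,1]-.08)<.13)&(P[...,0]>.4)&(P[...,0]<.62); print(np.nanmin(P[m],0),np.nanmax(P[m],0))
E
```

```text
(array([461.6, -85.4,  80.2,  22.5, 492. ]), array([461.2, -85.4,  22.3])) (array([592.7, -78. ,  74. ,  22.4, 433. ]), array([592.6, -78.6,  22.1]))
large [ 465.1 -201.8   36.1  342. ] [ 466.7 -199.5   36.6  152. ]
med [ 467.5 -311.2   27.8  207. ] [ 468.6 -310.4   29.6   61. ]
small [ 594.6 -196.9   21.4  105. ] [ 594.3 -196.2   22.5   53. ]
jar [435.4 237.4  34.9 305. ] [435.9 239.7  35.9 424. ]
sL [ 601.1 -321.8   96.3  447. ] [ 603.6 -319.3   98.4  185. ]
sM [461.8 -85.5  79.9 325. ] [464.1 -83.2  85.1 247. ]
sS [564.5 280.1  69.7 317. ] [564.1 281.7  69.7 605. ]
sB [592.7 -78.1  73.8 330. ] [593.  -76.6  75.1 192. ]Traceback (most recent call last):
  File "<stdin>", line 11, in <module>
  File "loc.py", line 17, in to
    print("t",o["time_s"].round(2),"pos",(o["eef_pos"]*1000).round(1),"shift",q.inv().apply(np.array([x,y,z])-o["eef_pos"]*1000).round(1),
              ^^^^^^^^^^^^^^^^^
AttributeError: 'float' object has no attribute 'round'
```

Call:
play_rows(xyz=[[496, -192, 50], [496, -192, 50], [496, -192, 50], [496, -192, 50], [496, -192, 50], [496, -192, 50], [496, -192, 50], [496, -192, 50], [496, -192, 50], [496, -192, 50]], rot=[[0, 0, 0.336], [0, 0, 0.336], [0, 0, 0.336], [0, 0, 0.336], [0, 0, 0.336], [0, 0, 0.336], [0, 0, 0.336], [0, 0, 0.336], [0, 0, 0.336], [0, 0, 0.336]], grip=[0.7, 0.7, 0.7, 0.7, 0.7, 0.7, 0.7, 0.7, 0.7, 0.7])

```text
time_s: 1.35
eef_pos: [0.5955, -0.1957, 0.1991]
eef_rot: [-0.001, 1.0, 0.002, -0.001]
wrist_force: [0.1, 0.3, -0.3]
opening: 0.698
grasp_force: 0.0
```

Call:
play_rows(xyz=[[-1, 1, 50], [-1, 1, 100], [-1, 1, 140], [-1, 1, 156], [-1, 1, 156], [-1, 1, 156], [-1, 1, 156], [-1, 1, 156], [-1, 1, 156], [-1, 1, 156]], rot=[[0, 0, 0], [0, 0, 0], [0, 0, 0], [0, 0, 0], [0, 0, 0], [0, 0, 0], [0, 0, 0], [0, 0, 0], [0, 0, 0], [0, 0, 0]], grip=[0.7, 0.7, 0.7, 0.7, 0.7, 0.35, 0.35, 0.35, 0.35, 0.35])

```text
time_s: 2.6
eef_pos: [0.5952, -0.2001, 0.0469]
eef_rot: [0.001, 1.0, -0.0, 0.002]
wrist_force: [-0.7, 0.6, 6.5]
opening: 0.442
grasp_force: 61.0
```

```bash
sed -i 's/o\["time_s"\].round(2)/round(o["time_s"],2)/' loc.py; python3 - <<'E'
from loc import *
from bench import vision
to(594,-197,43)
c=vision.camera("side"); cv2.imwrite("pics/s1.png",cv2.resize(c["color"][120:320,180:420,::-1],None,fx=2.5,fy=2.5))
E
```

```text
t 2.6 pos [ 595.2 -200.1   46.9] shift [-1.2 -3.1  3.9] rot [ 0.0023 -0.0038 -0.    ] open 0.442 F [-0.7  0.6  6.5] 61.0
```

View pics/s1.png

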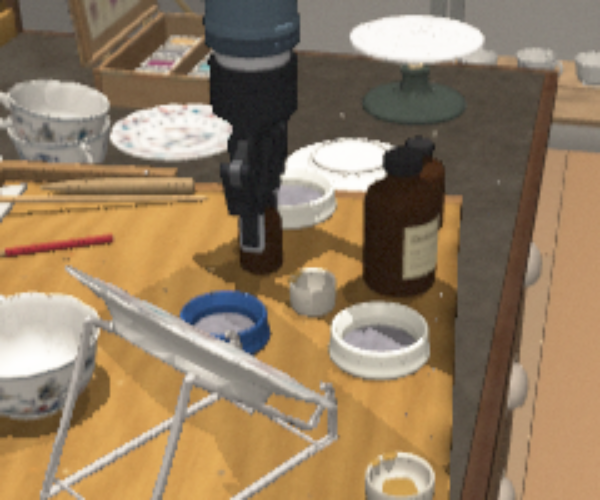

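Call:
play_rows(xyz=[[0, 0, -30], [0, 0, -80], [0, 0, -140], [0, 0, -200], [0, 0, -205], [0, 0, -205], [0, 0, -205], [0, 0, -205], [0, 0, -205], [0, 0, -205]], rot=[[0, 0, 0], [0, 0, 0], [0, 0, 0], [0, 0, 0], [0, 0, 0], [0, 0, 0], [0, 0, 0], [0, 0, 0], [0, 0, 0], [0, 0, 0]], grip=[0.35, 0.35, 0.35, 0.35, 0.35, 0.35, 0.35, 0.35, 0.35, 0.35])

```text
time_s: 3.9
eef_pos: [0.5934, -0.1991, 0.2487]
eef_rot: [-0.0, 1.0, -0.0, -0.0]
wrist_force: [-0.4, -1.0, -1.7]
opening: 0.439
grasp_force: 60.7
```

```bash
python3 - <<'E'
from loc import *
from bench import vision
to(564.3,280.7,245)
for n in("top","side"):
    Q=cloud(np.load(n+"0.npz")).reshape(-1,3); Q=Q[(Q[:,2]>.38)&(Q[:,2]<.75)&(Q[:,0]>.5)]
    for y in np.arange(-.4,.4,.1):
        q=Q[abs(Q[:,1]-y)<.02]
        if len(q): print(n,y.round(1),q[q[:,0].argmin()].round(3), q[:,2].min().round(3))
c=vision.camera("side"); np.savez("side1.npz",**c); cv2.imwrite("pics/s2.png",c["color"][:,:,::-1])
E
```

```text
t 3.9 pos [ 593.4 -199.1  248.7] shift [ -29.2 -479.8    4. ] rot [-0.0004  0.0007 -0.0002] open 0.439 F [-0.4 -1.  -1.7] 60.7
top -0.2 [ 0.726 -0.184  0.429] 0.391
top -0.1 [ 0.718 -0.08   0.429] 0.391
top -0.0 [0.709 0.019 0.429] 0.392
top 0.1 [0.701 0.116 0.431] 0.392
top 0.2 [0.692 0.219 0.434] 0.392
top 0.3 [0.683 0.313 0.432] 0.393
side -0.2 [ 0.728 -0.181  0.428] 0.393
side -0.1 [ 0.719 -0.087  0.431] 0.394
side -0.0 [0.71  0.016 0.431] 0.394
side 0.1 [0.7   0.119 0.429] 0.394
side 0.2 [0.691 0.219 0.432] 0.394
side 0.3 [0.682 0.319 0.438] 0.394
```

View pics/s2.png

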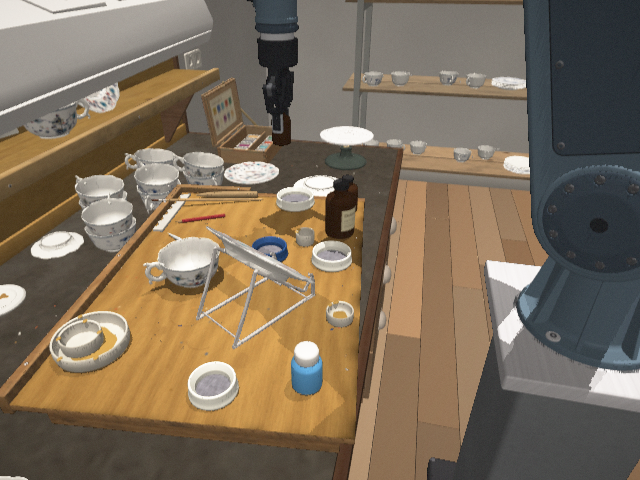

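Call:
play_rows(xyz=[[-10, -50, 0], [-29, -110, 0], [-29, -170, 0], [-29, -230, 0], [-29, -290, 0], [-29, -350, 0], [-29, -410, 0], [-29, -460, 0], [-29, -480, 0], [-29, -480, 0]], rot=[[0, 0, 0], [0, 0, 0], [0, 0, 0], [0, 0, 0], [0, 0, 0], [0, 0, 0], [0, 0, 0], [0, 0, 0], [0, 0, 0], [0, 0, 0]], grip=[0.35, 0.35, 0.35, 0.35, 0.35, 0.35, 0.35, 0.35, 0.35, 0.35])

```text
time_s: 5.2
eef_pos: [0.5644, 0.2817, 0.2491]
eef_rot: [0.0, 1.0, 0.001, -0.0]
wrist_force: [-0.9, -0.4, -1.0]
opening: 0.439
grasp_force: 60.9
```

```bash
python3 - <<'E'
from loc import *
from bench import vision
to(564.3,280.7,50)
c=vision.camera("side"); cv2.imwrite("pics/s3.png",c["color"][:,:,::-1])
P=cloud(c); m=(P[...,2]>.18)&(P[...,2]<.26)&(abs(P[...,1]-.28)<.05)&(abs(P[...,0]-.56)<.05)
im=c["color"].astype(int); br=m&(im.sum(-1)<200)
for z in np.arange(.18,.26,.01):
    k=br&(P[...,2]>z)&(P[...,2]<z+.01)
    if k.any(): print(z.round(2),k.sum(),P[k].min(0).round(4),P[k].max(0).round(4))
E
```

```text
t 5.2 pos [564.4 281.7 249.1] shift [ -0.    0.9 199.1] rot [0.0004 0.0002 0.0019] open 0.439 F [-0.9 -0.4 -1. ] 60.9
0.2 103 [0.5442 0.2755 0.2047] [0.5788 0.3028 0.21  ]
0.21 237 [0.5437 0.2755 0.21  ] [0.5785 0.3035 0.22  ]
0.22 209 [0.5438 0.2762 0.22  ] [0.5761 0.3034 0.23  ]
0.23 143 [0.544  0.2764 0.2301] [0.5715 0.3124 0.2399]
0.24 237 [0.5437 0.2614 0.24  ] [0.5717 0.3154 0.2499]
0.25 365 [0.5438 0.2616 0.25  ] [0.572  0.3156 0.26  ]
```

View pics/s3.png

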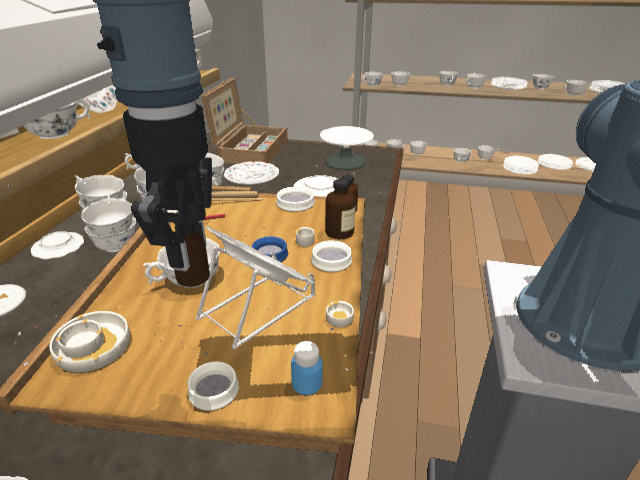

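Call:
play_rows(xyz=[[2, 1.5, 50], [2, 1.5, 105], [2, 1.5, 150], [2, 1.5, 175], [2, 1.5, 188], [2, 1.5, 195], [2, 1.5, 199], [2, 1.5, 199], [2, 1.5, 199], [2, 1.5, 199]], rot=[[0, 0, 0], [0, 0, 0], [0, 0, 0], [0, 0, 0], [0, 0, 0], [0, 0, 0], [0, 0, 0], [0, 0, 0], [0, 0, 0], [0, 0, 0]], grip=[0.35, 0.35, 0.35, 0.35, 0.35, 0.35, 0.35, 0.35, 0.35, 0.35])

```text
time_s: 6.5
eef_pos: [0.568, 0.2791, 0.0529]
eef_rot: [0.0, 1.0, -0.0, 0.001]
wrist_force: [-2.8, -1.7, 4.8]
opening: 0.438
grasp_force: 61.6
```

```bash
python3 - <<'E'
from loc import *
from bench import vision
to(564.3,280.7,50)
c=vision.camera("side"); cv2.imwrite("pics/s4.png",cv2.resize(c["color"][250:450,80:340,::-1],None,fx=2.5,fy=2.5))
E
```

```text
t 6.5 pos [568.  279.1  52.9] shift [-3.7 -1.6  2.9] rot [ 0.0001 -0.003  -0.0001] open 0.438 F [-2.8 -1.7  4.8] 61.6
```

View pics/s4.png

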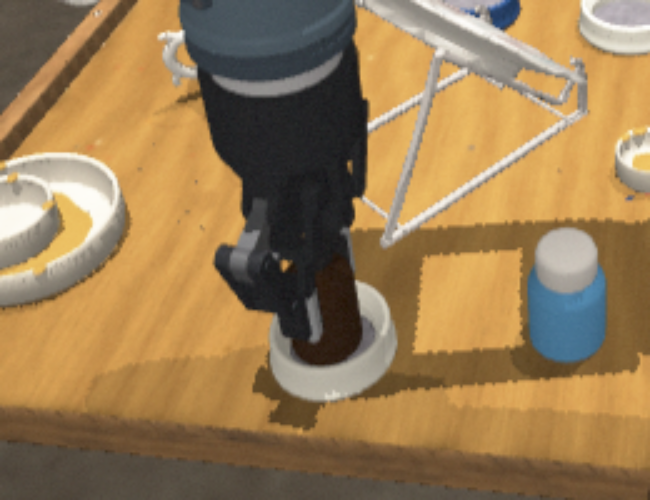

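Call:
play_rows(xyz=[[-2, 1, 0], [-3, 2, 0], [-3, 2, 1], [-3, 2, 1], [-3, 2, 1], [-3, 2, 1], [-3, 2, 1], [-3, 2, 1], [-3, 2, 1], [-3, 2, 1]], rot=[[0, 0, 0], [0, 0, 0], [0, 0, 0], [0, 0, 0], [0, 0, 0], [0, 0, 0], [0, 0, 0], [0, 0, 0], [0, 0, 0], [0, 0, 0]], grip=[0.35, 0.35, 0.35, 0.35, 0.46, 0.48, 0.52, 0.6, 0.65, 0.65])

```text
time_s: 7.8
eef_pos: [0.5635, 0.2773, 0.0491]
eef_rot: [0.0, 1.0, -0.0, -0.0]
wrist_force: [-0.1, -0.2, -0.3]
opening: 0.65
grasp_force: 0.0
```

```bash
python3 - <<'E'
from loc import *
to(435.6,238,150)
E
```

```text
t 7.8 pos [563.5 277.3  49.1] shift [-127.9   39.3 -100.9] rot [ 0.0001  0.0004 -0.0002] open 0.65 F [-0.1 -0.2 -0.3] 0.0
```

Call:
play_rows(xyz=[[0, 0, -20], [0, 0, -60], [0, 0, -110], [-40, 12, -110], [-90, 28, -105], [-128, 39, -101], [-128, 39, -101], [-128, 39, -101], [-128, 39, -101], [-128, 39, -101]], rot=[[0, 0, 0], [0, 0, 0], [0, 0, 0], [0, 0, 0], [0, 0, 0], [0, 0, 0], [0, 0, 0], [0, 0, 0], [0, 0, 0], [0, 0, 0]], grip=[0.65, 0.65, 0.65, 0.65, 0.8, 0.8, 0.8, 0.8, 0.8, 0.8])

```text
time_s: 9.05
eef_pos: [0.4365, 0.2385, 0.1505]
eef_rot: [-0.0, 1.0, -0.0, 0.0]
wrist_force: [-0.1, -0.5, -0.4]
opening: 0.798
grasp_force: 0.0
```

```bash
python3 - <<'E'
from loc import *
from bench import vision
to(435.6,238,40)
c=vision.camera("side"); cv2.imwrite("pics/s5.png",c["color"][:,:,::-1])
P=cloud(c); Q=P.reshape(-1,3); Q=Q[(np.hypot(Q[:,0]-.564,Q[:,1]-.28)<.04)&(Q[:,2]>.03)]; print(Q.max(0),len(Q))
k=Q[Q[:,2]>Q[:,2].max()-.006]; print(k.mean(0))
E
```

```text
t 9.05 pos [436.5 238.5 150.5] shift [ -0.9   0.6 110.5] rot [-0.0002 -0.0005 -0.0003] open 0.798 F [-0.1 -0.5 -0.4] 0.0
[0.58435152 0.29989581 0.08251798] 988
[0.56558403 0.28067726 0.08019287]
```

View pics/s5.png

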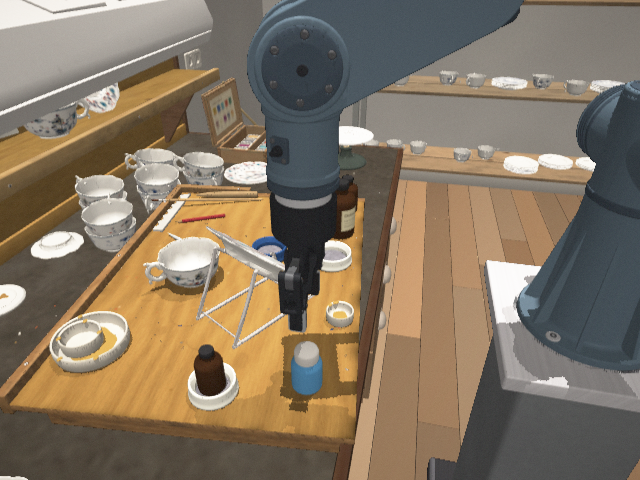

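Call:
play_rows(xyz=[[-1, 0.5, 45], [-1, 0.5, 85], [-1, 0.5, 108], [-1, 0.5, 110], [-1, 0.5, 110], [-1, 0.5, 110], [-1, 0.5, 110], [-1, 0.5, 110], [-1, 0.5, 110], [-1, 0.5, 110]], rot=[[0, 0, 0], [0, 0, 0], [0, 0, 0], [0, 0, 0], [0, 0, 0], [0, 0, 0], [0, 0, 0], [0, 0, 0], [0, 0, 0], [0, 0, 0]], grip=[0.8, 0.8, 0.8, 0.8, 0.6, 0.4, 0.4, 0.4, 0.4, 0.4])

```text
time_s: 10.35
eef_pos: [0.436, 0.2382, 0.0418]
eef_rot: [-0.0, 1.0, -0.0, 0.002]
wrist_force: [-0.9, -0.3, 7.1]
opening: 0.495
grasp_force: 61.4
```

Call:
play_rows(xyz=[[0, 0, -20], [0, 0, -60], [0, 0, -120], [0, 0, -180], [0, 0, -210], [0, 0, -210], [0, 0, -210], [0, 0, -210], [0, 0, -210], [0, 0, -210]], rot=[[0, 0, 0], [0, 0, 0], [0, 0, 0], [0, 0, 0], [0, 0, 0], [0, 0, 0], [0, 0, 0], [0, 0, 0], [0, 0, 0], [0, 0, 0]], grip=[0.4, 0.4, 0.4, 0.4, 0.4, 0.4, 0.4, 0.4, 0.4, 0.4])

```text
time_s: 11.6
eef_pos: [0.4344, 0.2378, 0.2496]
eef_rot: [0.0, 1.0, -0.0, -0.001]
wrist_force: [0.3, 0.3, -0.1]
opening: 0.497
grasp_force: 60.9
```

```bash
python3 - <<'E'
from loc import *
to(592.8,-77.5,250)
E
```

```text
t 11.6 pos [434.4 237.8 249.6] shift [158.5 315.2  -0.5] rot [ 0.0003  0.0013 -0.0002] open 0.497 F [ 0.3  0.3 -0.1] 60.9
```

Call:
play_rows(xyz=[[20, 40, 0], [45, 90, 0], [72, 145, 0], [100, 200, 0], [128, 255, 0], [150, 300, 0], [158, 315, 0], [158, 315, 0], [158, 315, 0], [158, 315, 0]], rot=[[0, 0, 0], [0, 0, 0], [0, 0, 0], [0, 0, 0], [0, 0, 0], [0, 0, 0], [0, 0, 0], [0, 0, 0], [0, 0, 0], [0, 0, 0]], grip=[0.4, 0.4, 0.4, 0.4, 0.4, 0.4, 0.4, 0.4, 0.4, 0.4])

```text
time_s: 12.85
eef_pos: [0.5922, -0.0756, 0.2504]
eef_rot: [-0.0, 1.0, 0.001, -0.0]
wrist_force: [0.0, -0.9, -0.8]
opening: 0.496
grasp_force: 61.1
```

```bash
python3 - <<'E'
from loc import *
from bench import vision
to(592.8,-77.5,48)
c=vision.camera("side"); cv2.imwrite("pics/s6.png",cv2.resize(c["color"][60:300,150:400,::-1],None,fx=2.5,fy=2.5))
P=cloud(c); im=c["color"].astype(int); b=(im[...,2]>im[...,0]+50)&(P[...,2]>.15); 
for z in (.205,.215,.225,.235,.245):
    k=b&(abs(P[...,2]-z)<.005)
    if k.any(): print(z,k.sum(),P[k].min(0).round(4),P[k].max(0).round(4))
E
```

```text
t 12.85 pos [592.2 -75.6 250.4] shift [  0.6   2.  202.4] rot [-0.0002  0.      0.0017] open 0.496 F [ 0.  -0.9 -0.8] 61.1
0.205 4 [ 1.1383 -0.3833  0.2014] [ 1.1434 -0.3789  0.2062]
0.215 95 [ 0.5701 -0.0753  0.2119] [ 0.6099 -0.0502  0.2198]
0.225 125 [ 0.5702 -0.4441  0.2201] [ 1.1529 -0.0506  0.2297]
0.235 66 [ 0.5702 -0.0742  0.23  ] [ 0.6116 -0.0523  0.2399]
0.245 58 [ 0.5698 -0.077   0.24  ] [ 0.6124 -0.0546  0.2499]
```

View pics/s6.png

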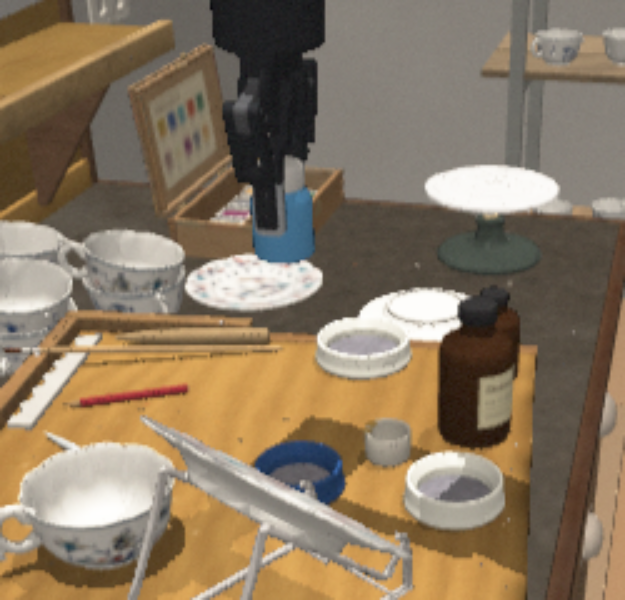

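Call:
play_rows(xyz=[[0.5, 2.5, 50], [0.5, 2.5, 105], [0.5, 2.5, 150], [0.5, 2.5, 175], [0.5, 2.5, 188], [0.5, 2.5, 197], [0.5, 2.5, 202], [0.5, 2.5, 202], [0.5, 2.5, 202], [0.5, 2.5, 202]], rot=[[0, 0, 0], [0, 0, 0], [0, 0, 0], [0, 0, 0], [0, 0, 0], [0, 0, 0], [0, 0, 0], [0, 0, 0], [0, 0, 0], [0, 0, 0]], grip=[0.4, 0.4, 0.4, 0.4, 0.4, 0.4, 0.4, 0.4, 0.4, 0.4])

```text
time_s: 14.15
eef_pos: [0.5934, -0.0798, 0.0489]
eef_rot: [0.0, 1.0, -0.0, 0.0]
wrist_force: [-0.8, -0.6, 0.1]
opening: 0.498
grasp_force: 61.1
```

```bash
python3 - <<'E'
from loc import *
to(592.8,-77.5,48)
E
```

```text
t 14.15 pos [593.4 -79.8  48.9] shift [-0.6 -2.3  0.9] rot [ 0.0003 -0.001  -0.0003] open 0.498 F [-0.8 -0.6  0.1] 61.1
```

Call:
play_rows(xyz=[[0, -1, 1], [0, -1, 2], [0, -1, 2], [0, -1, 2], [0, -1, 2], [0, -1, 2], [0, -1, 2], [0, -1, 2], [0, -1, -10], [0, -1, -50]], rot=[[0, 0, 0], [0, 0, 0], [0, 0, 0], [0, 0, 0], [0, 0, 0], [0, 0, 0], [0, 0, 0], [0, 0, 0], [0, 0, 0], [0, 0, 0]], grip=[0.4, 0.4, 0.4, 0.52, 0.55, 0.6, 0.68, 0.68, 0.68, 0.68])

```text
time_s: 15.4
eef_pos: [0.5912, -0.0781, 0.0971]
eef_rot: [-0.001, 1.0, -0.0, -0.002]
wrist_force: [0.0, 0.1, 0.6]
opening: 0.677
grasp_force: 0.0
```

```bash
python3 - <<'E'
from loc import *
to(466,-201,220)
E
```

```text
t 15.4 pos [591.2 -78.1  97.1] shift [-125.8  122.7 -122.5] rot [-0.0016  0.0048 -0.0003] open 0.677 F [0.  0.1 0.6] 0.0
```

Up and over to the large bottle.

Call:
play_rows(xyz=[[0, 0, -50], [0, 0, -100], [-30, 30, -121], [-75, 75, -121], [-115, 112, -121], [-126, 123, -121], [-126, 123, -121], [-126, 123, -121], [-126, 123, -121], [-126, 123, -121]], rot=[[0, 0, 0], [0, 0, 0], [0, 0, 0], [0, 0, 0], [0, 0, 0], [0, 0, 0], [0, 0, 0], [0, 0, 0], [0, 0, 0], [0, 0, 0]], grip=[0.68, 0.68, 0.68, 0.68, 0.7, 0.7, 0.7, 0.7, 0.7, 0.7])

```text
time_s: 16.65
eef_pos: [0.4675, -0.2009, 0.2191]
eef_rot: [-0.0, 1.0, 0.001, -0.0]
wrist_force: [0.4, -0.1, -0.2]
opening: 0.704
grasp_force: 0.0
```

```bash
python3 - <<'E'
from loc import *
from bench import vision
to(465.5,-201,122)
c=vision.camera("side"); cv2.imwrite("pics/s7.png",cv2.resize(c["color"][120:320,180:420,::-1],None,fx=2.5,fy=2.5))
P=cloud(c); Q=P.reshape(-1,3); 
q=Q[(np.hypot(Q[:,0]-.593,Q[:,1]+.077)<.03)&(Q[:,2]>.06)]; print(q.max(0),len(q),q[q[:,2]>q[:,2].max()-.005].mean(0))
im=c["color"].astype(int); m=(im.sum(-1)<230)&(np.hypot(P[...,0]-.465,P[...,1]+.2)<.04)
for z in range(60,130,5):
    k=m&(abs(P[...,2]*1000-z)<2.5)
    if k.any(): print(z,P[k].min(0).round(4)[:2],P[k].max(0).round(4)[:2])
E
```

```text
t 16.65 pos [ 467.5 -200.9  219.1] shift [-2.   0.1 97.1] rot [-0.0003  0.0003  0.0013] open 0.704 F [ 0.4 -0.1 -0.2] 0.0
[ 0.61074919 -0.05896475  0.07950897] 223 [ 0.59359937 -0.07568558  0.07696365]
60 [ 0.4593 -0.1857] [ 0.4948 -0.1643]
65 [ 0.4333 -0.2061] [ 0.495  -0.1664]
70 [ 0.4381 -0.1884] [ 0.4943 -0.1653]
75 [ 0.4334 -0.2007] [ 0.4948 -0.1659]
80 [ 0.4337 -0.2012] [ 0.4949 -0.1665]
85 [ 0.4337 -0.2062] [ 0.4954 -0.1668]
90 [ 0.4353 -0.2005] [ 0.4965 -0.1665]
95 [ 0.4363 -0.2215] [ 0.4935 -0.1709]
100 [ 0.4441 -0.2149] [ 0.4886 -0.1774]
105 [ 0.4517 -0.2018] [ 0.4814 -0.1839]
110 [ 0.454  -0.1972] [ 0.4777 -0.1856]
115 [ 0.4502 -0.1986] [ 0.4823 -0.1819]
120 [ 0.45   -0.1965] [ 0.4818 -0.1818]
125 [ 0.4501 -0.2177] [ 0.4804 -0.1815]
```

View pics/s7.png

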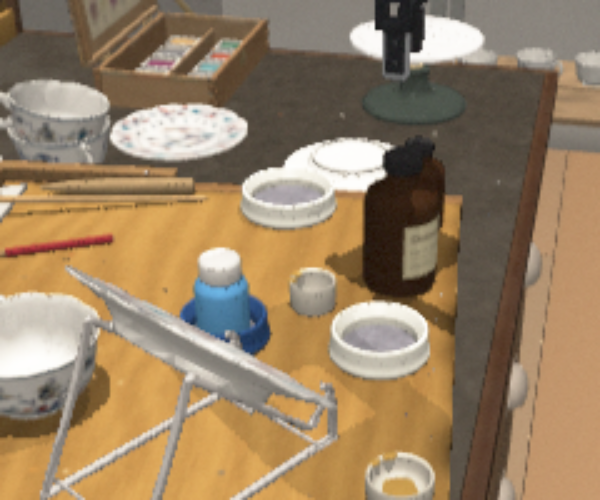

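Call:
play_rows(xyz=[[-2, 0, 45], [-2, 0, 80], [-2, 0, 94], [-2, 0, 96], [-2, 0, 96], [-2, 0, 96], [-2, 0, 96], [-2, 0, 96], [-2, 0, 96], [-2, 0, 96]], rot=[[0, 0, 0], [0, 0, 0], [0, 0, 0], [0, 0, 0], [0, 0, 0], [0, 0, 0], [0, 0, 0], [0, 0, 0], [0, 0, 0], [0, 0, 0]], grip=[0.7, 0.7, 0.7, 0.7, 0.5, 0.3, 0.3, 0.3, 0.3, 0.3])

```text
time_s: 17.95
eef_pos: [0.4661, -0.2022, 0.1251]
eef_rot: [0.001, 1.0, -0.0, 0.001]
wrist_force: [0.4, 2.3, 5.7]
opening: 0.375
grasp_force: 59.2
```

Call:
play_rows(xyz=[[0, 0, -5], [0, 0, -20], [0, 0, -50], [0, 0, -90], [0, 0, -115], [0, 0, -120], [0, 0, -120], [0, 0, -120], [0, 0, -120], [0, 0, -120]], rot=[[0, 0, 0], [0, 0, 0], [0, 0, 0], [0, 0, 0], [0, 0, 0], [0, 0, 0], [0, 0, 0], [0, 0, 0], [0, 0, 0], [0, 0, 0]], grip=[0.3, 0.3, 0.3, 0.3, 0.3, 0.3, 0.3, 0.3, 0.3, 0.3])

```text
time_s: 19.2
eef_pos: [0.4648, -0.2015, 0.2426]
eef_rot: [-0.0, 1.0, -0.0, -0.001]
wrist_force: [-0.1, 0.0, -1.7]
opening: 0.38
grasp_force: 59.5
```

```bash
python3 - <<'E'
from loc import *
from bench import vision
to(602,-321.5,245)
c=vision.camera("side"); cv2.imwrite("pics/s8.png",cv2.resize(c["color"][40:320,180:500,::-1],None,fx=2,fy=2))
E
```

```text
t 19.2 pos [ 464.8 -201.5  242.6] shift [137.2 120.   -2.6] rot [-0.0008  0.001  -0.0002] open 0.38 F [-0.1  0.  -1.7] 59.5
```

View pics/s8.png

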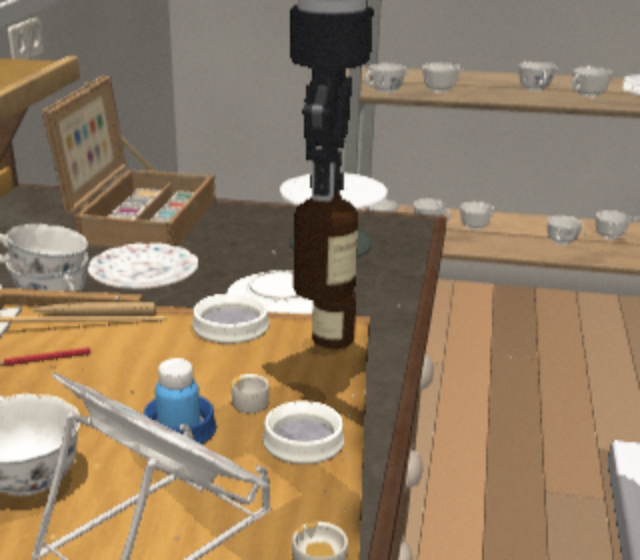

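Call:
play_rows(xyz=[[15, 5, 0], [40, 20, 0], [75, 50, 0], [105, 80, 0], [128, 108, 0], [136, 119, 0], [137, 120, 0], [137, 120, 0], [137, 120, 0], [137, 120, 0]], rot=[[0, 0, 0], [0, 0, 0], [0, 0, 0], [0, 0, 0], [0, 0, 0], [0, 0, 0], [0, 0, 0], [0, 0, 0], [0, 0, 0], [0, 0, 0]], grip=[0.3, 0.3, 0.3, 0.3, 0.3, 0.3, 0.3, 0.3, 0.3, 0.3])

```text
time_s: 20.5
eef_pos: [0.6018, -0.3211, 0.2437]
eef_rot: [0.0, 1.0, 0.0, 0.0]
wrist_force: [-0.4, 1.0, -1.4]
opening: 0.379
grasp_force: 59.8
```

```bash
python3 - <<'E'
from loc import *
from bench import vision
to(602,-321.5,131)
c=vision.camera("side"); P=cloud(c); im=c["color"].astype(int)
m=(im.sum(-1)<230)&(np.hypot(P[...,0]-.602,P[...,1]+.3215)<.05)
for z in range(115,200,10):
    k=m&(abs(P[...,2]*1000-z)<5)
    if k.any(): print(z,k.sum(),P[k].min(0).round(4),P[k].max(0).round(4))
E
```

```text
t 20.5 pos [ 601.8 -321.1  243.7] shift [1.000e-01 4.000e-01 1.127e+02] rot [ 0.0002 -0.0003  0.0003] open 0.379 F [-0.4  1.  -1.4] 59.8
125 79 [ 0.5692 -0.3208  0.1216] [ 0.6291 -0.2846  0.1299]
135 111 [ 0.5694 -0.3213  0.13  ] [ 0.6334 -0.2829  0.14  ]
145 63 [ 0.5685 -0.3159  0.14  ] [ 0.6319 -0.283   0.15  ]
155 55 [ 0.5948 -0.3052  0.1502] [ 0.6315 -0.284   0.1597]
165 58 [ 0.5938 -0.302   0.16  ] [ 0.63   -0.2831  0.1695]
175 58 [ 0.5938 -0.3035  0.17  ] [ 0.63   -0.2838  0.1794]
185 57 [ 0.5695 -0.3222  0.1804] [ 0.6298 -0.2834  0.19  ]
195 106 [ 0.5688 -0.3258  0.1907] [ 0.6335 -0.2836  0.1999]
```

Call:
play_rows(xyz=[[1, 1, 30], [1, 1, 60], [1, 1, 80], [1, 1, 92], [1, 1, 102], [1, 1, 108], [1, 1, 112], [1, 1, 112], [1, 1, 112], [1, 1, 112]], rot=[[0, 0, 0], [0, 0, 0], [0, 0, 0], [0, 0, 0], [0, 0, 0], [0, 0, 0], [0, 0, 0], [0, 0, 0], [0, 0, 0], [0, 0, 0]], grip=[0.3, 0.3, 0.3, 0.3, 0.3, 0.3, 0.3, 0.3, 0.3, 0.3])

```text
time_s: 21.8
eef_pos: [0.6032, -0.3227, 0.1316]
eef_rot: [0.0, 1.0, -0.0, 0.0]
wrist_force: [0.1, 0.0, -2.1]
opening: 0.375
grasp_force: 59.9
```

```bash
python3 - <<'E'
from loc import *
from bench import vision
to(602,-321.5,131)
c=vision.camera("side"); cv2.imwrite("pics/s9.png",cv2.resize(c["color"][80:320,180:440,::-1],None,fx=2.4,fy=2.4))
E
```

```text
t 21.8 pos [ 603.2 -322.7  131.6] shift [-1.2 -1.2  0.6] rot [ 0.0003 -0.0004 -0.0002] open 0.375 F [ 0.1  0.  -2.1] 59.9
```

View pics/s9.png

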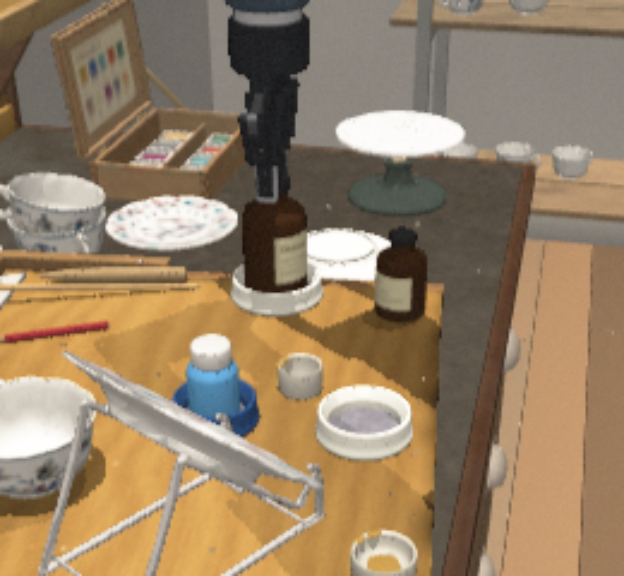

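Call:
play_rows(xyz=[[0, 0, 1], [0, 0, 2], [0, 0, 2.5], [0, 0, 2.5], [0, 0, 2.5], [0, 0, 2.5], [0, 0, 2.5], [0, 0, 2.5], [0, 0, -15], [0, 0, -60]], rot=[[0, 0, 0], [0, 0, 0], [0, 0, 0], [0, 0, 0], [0, 0, 0], [0, 0, 0], [0, 0, 0], [0, 0, 0], [0, 0, 0], [0, 0, 0]], grip=[0.3, 0.3, 0.3, 0.4, 0.44, 0.52, 0.62, 0.62, 0.62, 0.65])

```text
time_s: 23.1
eef_pos: [0.6017, -0.3217, 0.19]
eef_rot: [-0.002, 1.0, -0.0, -0.002]
wrist_force: [0.2, -0.3, 0.2]
opening: 0.656
grasp_force: 0.0
```

```bash
python3 - <<'E'
from loc import *
to(467.7,-310.8,190)
E
```

```text
t 23.1 pos [ 601.7 -321.7  190. ] shift [-134.   -10.9    0.6] rot [-0.0032  0.0042 -0.0003] open 0.656 F [ 0.2 -0.3  0.2] 0.0
```

Call:
play_rows(xyz=[[0, 0, -15], [-20, -2, -15], [-70, -6, -10], [-120, -10, 0], [-134, -11, 0], [-134, -11, 0], [-134, -11, 0], [-134, -11, 0], [-134, -11, 0], [-134, -11, 0]], rot=[[0, 0, 0], [0, 0, 0], [0, 0, 0], [0, 0, 0], [0, 0, 0], [0, 0, 0], [0, 0, 0], [0, 0, 0], [0, 0, 0], [0, 0, 0]], grip=[0.65, 0.65, 0.7, 0.8, 0.85, 0.85, 0.85, 0.85, 0.85, 0.85])

```text
time_s: 24.35
eef_pos: [0.4693, -0.3115, 0.1912]
eef_rot: [-0.0, 1.0, 0.0, -0.0]
wrist_force: [0.5, 0.2, 0.3]
opening: 0.85
grasp_force: 0.0
```

```bash
python3 - <<'E'
from loc import *
from bench import vision
to(467.7,-310.8,52)
P=cloud(vision.camera("side")); Q=P.reshape(-1,3)
for x,y in ((.602,-.3215),(.4677,-.3108)):
    q=Q[(np.hypot(Q[:,0]-x,Q[:,1]-y)<.03)&(Q[:,2]>.06)&(Q[:,2]<.15)]; print(q.max(0),len(q),q[q[:,2]>q[:,2].max()-.005].mean(0))
E
```

```text
t 24.35 pos [ 469.3 -311.5  191.2] shift [ -1.6  -0.7 139.2] rot [-0.0002  0.0001  0.0002] open 0.85 F [0.5 0.2 0.3] 0.0
[ 0.62972755 -0.29197679  0.13520633] 412 [ 0.60382286 -0.31802641  0.13291381]
[ 0.49293452 -0.28167421  0.09233793] 272 [ 0.46835209 -0.30794829  0.0899658 ]
```

Call:
play_rows(xyz=[[-1.5, -1, 50], [-1.5, -1, 100], [-1.5, -1, 130], [-1.5, -1, 139], [-1.5, -1, 139], [-1.5, -1, 139], [-1.5, -1, 139], [-1.5, -1, 139], [-1.5, -1, 139], [-1.5, -1, 139]], rot=[[0, 0, 0], [0, 0, 0], [0, 0, 0], [0, 0, 0], [0, 0, 0], [0, 0, 0], [0, 0, 0], [0, 0, 0], [0, 0, 0], [0, 0, 0]], grip=[0.85, 0.85, 0.85, 0.85, 0.65, 0.5, 0.5, 0.5, 0.5, 0.5])

```text
time_s: 25.65
eef_pos: [0.4683, -0.3114, 0.0537]
eef_rot: [0.001, 1.0, -0.0, 0.001]
wrist_force: [-0.0, 1.2, 6.3]
opening: 0.582
grasp_force: 62.9
```

Call:
play_rows(xyz=[[0, 0, -5], [0, 0, -20], [0, 0, -60], [0, 0, -100], [0, 0, -115], [0, 0, -115], [0, 0, -115], [0, 0, -115], [0, 0, -115], [0, 0, -115]], rot=[[0, 0, 0], [0, 0, 0], [0, 0, 0], [0, 0, 0], [0, 0, 0], [0, 0, 0], [0, 0, 0], [0, 0, 0], [0, 0, 0], [0, 0, 0]], grip=[0.5, 0.5, 0.5, 0.5, 0.5, 0.5, 0.5, 0.5, 0.5, 0.5])

```text
time_s: 26.9
eef_pos: [0.4673, -0.3105, 0.1667]
eef_rot: [-0.0, 1.0, -0.0, -0.0]
wrist_force: [-0.3, 0.2, -1.3]
opening: 0.582
grasp_force: 62.5
```

```bash
python3 - <<'E'
from loc import *
to(462.5,-85,170)
E
```

```text
t 26.9 pos [ 467.3 -310.5  166.7] shift [  -4.9 -225.5   -3.1] rot [-0.0006  0.0006 -0.0002] open 0.582 F [-0.3  0.2 -1.3] 62.5
```

Call:
play_rows(xyz=[[-1, -30, 0], [-2, -80, 0], [-3, -130, 0], [-4, -180, 0], [-5, -215, 0], [-5, -225, 0], [-5, -225.5, 0], [-5, -225.5, 0], [-5, -225.5, 0], [-5, -225.5, 0]], rot=[[0, 0, 0], [0, 0, 0], [0, 0, 0], [0, 0, 0], [0, 0, 0], [0, 0, 0], [0, 0, 0], [0, 0, 0], [0, 0, 0], [0, 0, 0]], grip=[0.5, 0.5, 0.5, 0.5, 0.5, 0.5, 0.5, 0.5, 0.5, 0.5])

```text
time_s: 28.15
eef_pos: [0.4626, -0.0859, 0.1673]
eef_rot: [0.0, 1.0, -0.001, -0.0]
wrist_force: [0.6, -0.1, -0.5]
opening: 0.583
grasp_force: 62.6
```

```bash
python3 - <<'E'
from loc import *
to(462.5,-85,60)
E
```

```text
t 28.15 pos [462.6 -85.9 167.3] shift [-1.000e-01 -9.000e-01  1.073e+02] rot [ 0.0001  0.0001 -0.0014] open 0.583 F [ 0.6 -0.1 -0.5] 62.6
```

Call:
play_rows(xyz=[[0, -0.5, 30], [0, -0.5, 60], [0, -0.5, 80], [0, -0.5, 92], [0, -0.5, 100], [0, -0.5, 105], [0, -0.5, 107.5], [0, -0.5, 107.5], [0, -0.5, 107.5], [0, -0.5, 107.5]], rot=[[0, 0, 0], [0, 0, 0], [0, 0, 0], [0, 0, 0], [0, 0, 0], [0, 0, 0], [0, 0, 0], [0, 0, 0], [0, 0, 0], [0, 0, 0]], grip=[0.5, 0.5, 0.5, 0.5, 0.5, 0.5, 0.5, 0.5, 0.5, 0.5])

```text
time_s: 29.4
eef_pos: [0.4628, -0.0847, 0.0601]
eef_rot: [0.0, 1.0, -0.0, 0.0]
wrist_force: [-0.4, -0.5, -1.0]
opening: 0.578
grasp_force: 62.6
```

```bash
python3 - <<'E'
from loc import *
from bench import vision
to(462.5,-85,60)
c=vision.camera("side"); cv2.imwrite("pics/s10.png",cv2.resize(c["color"][120:320,200:440,::-1],None,fx=2.4,fy=2.4))
E
```

```text
t 29.4 pos [462.8 -84.7  60.1] shift [-0.3  0.3  0.1] rot [ 0.0003 -0.0006 -0.0002] open 0.578 F [-0.4 -0.5 -1. ] 62.6
```

View pics/s10.png

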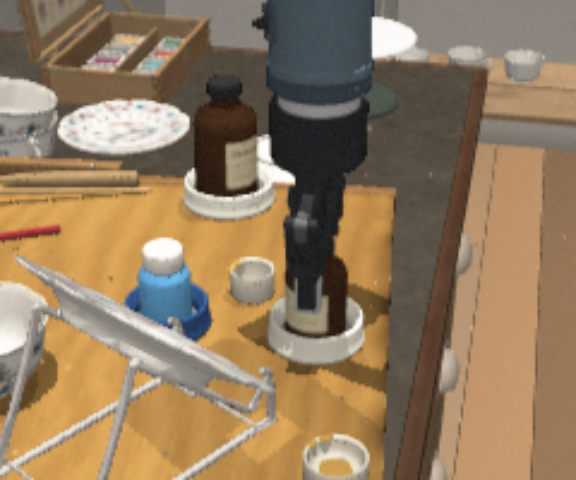

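The bottle is in the well, all others upright. Press slightly, release, retreat.

Call:
play_rows(xyz=[[0, 0, 1], [0, 0, 2], [0, 0, 2], [0, 0, 2], [0, 0, 2], [0, 0, 2], [0, 0, 2], [0, 0, 2], [0, 0, -15], [0, 0, -60]], rot=[[0, 0, 0], [0, 0, 0], [0, 0, 0], [0, 0, 0], [0, 0, 0], [0, 0, 0], [0, 0, 0], [0, 0, 0], [0, 0, 0], [0, 0, 0]], grip=[0.5, 0.5, 0.5, 0.6, 0.64, 0.7, 0.78, 0.78, 0.78, 0.78])

```text
time_s: 30.7
eef_pos: [0.4606, -0.0838, 0.1184]
eef_rot: [-0.001, 1.0, -0.0, -0.003]
wrist_force: [1.2, -0.5, 0.2]
opening: 0.781
grasp_force: 0.0
```

Call:
play_rows(xyz=[[0, 0, -50], [0, 0, -100], [0, 0, -150], [-20, 40, -170], [-40, 90, -170], [-60, 140, -170], [-60, 140, -170], [-60, 140, -170], [-60, 140, -170], [-60, 140, -170]], rot=[[0, 0, 0], [0, 0, 0], [0, 0, 0], [0, 0, 0], [0, 0, 0], [0, 0, 0], [0, 0, 0], [0, 0, 0], [0, 0, 0], [0, 0, 0]], grip=[0.78, 0.78, 0.78, 0.78, 0.78, 0.78, 0.78, 0.78, 0.78, 0.78])

```text
time_s: 31.95
eef_pos: [0.403, -0.2236, 0.2898]
eef_rot: [-0.0, 1.0, 0.001, 0.0]
wrist_force: [0.5, -0.6, 0.3]
opening: 0.775
grasp_force: 0.0
```

```bash
python3 - <<'E'
from loc import *
from bench import vision
to(462.5,-85,60)
c=vision.camera("side"); cv2.imwrite("pics/s11.png",c["color"][:,:,::-1])
Q=cloud(c).reshape(-1,3)
for n,x,y in (("L",.602,-.3215),("M",.4625,-.085),("S",.5645,.281),("J",.593,-.0775)):
    q=Q[(np.hypot(Q[:,0]-x,Q[:,1]-y)<.03)&(Q[:,2]>.06)&(Q[:,2]<.16)]; print(n,q.max(0).round(4),q[q[:,2]>q[:,2].max()-.005].mean(0).round(4))
for n,x,y in (("dishS",.533,-.143),("dishL",.415,.087)):
    q=Q[(np.hypot(Q[:,0]-x,Q[:,1]-y)<.035)&(Q[:,2]>.012)]; print(n,cv2.minEnclosingCircle((q[:,:2]*1000).astype(np.float32)))
E
```

```text
t 31.95 pos [ 403.  -223.6  289.8] shift [  59.8 -138.5  229.8] rot [-0.0002 -0.      0.0018] open 0.775 F [ 0.5 -0.6  0.3] 0.0
L [ 0.6288 -0.2917  0.1348] [ 0.6046 -0.3172  0.1327]
M [ 0.4868 -0.0572  0.0981] [ 0.463  -0.0818  0.0959]
S [0.584  0.2979 0.0832] [0.5659 0.2803 0.0805]
J [ 0.6107 -0.059   0.0792] [ 0.5937 -0.0757  0.0771]
dishS ((531.89892578125, -141.2135009765625), 22.090694427490234)
dishL ((415.23297119140625, 88.64839935302734), 25.765653610229492)
```

View pics/s11.png

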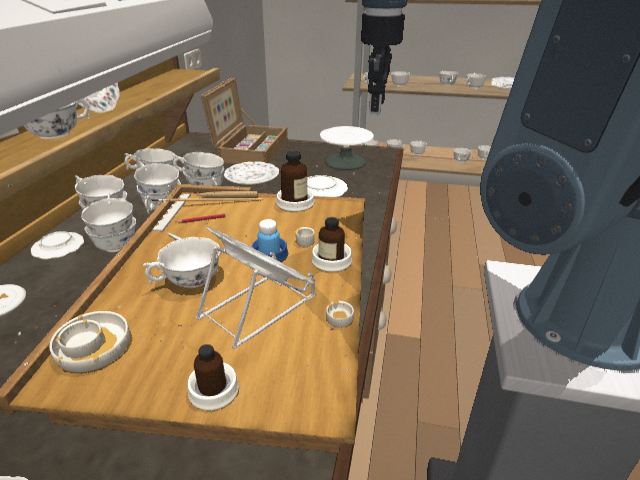

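All four are seated (tops at 132, 95, 80 and 76 mm, within the camera's error), and both dishes are unmoved.

```bash
python3 -c "
from bench import ctrl
print(ctrl.hand_in())"
```

```text
the job is handed in; nothing more can be done
None
```

The three brown bottles and the blue jar each stand upright on the floor of their own stand, the two paint dishes did not move, and I handed the job in at about 32 s of the 104 s allowed.

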